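# Shut and lock the gate valve of the vacuum line

### The job

Shut the gate valve: push the disc's finger peg round until the slot in the locking disc lines up with the gate bar, then press on the bar's push plate so that the bar runs through the slot fully home, its plate against the strap. It is all done by pushing with the fingertips: nothing may be lifted, the bar stays down in its track, and the loose parts standing about stay where they are. Finish with the hand clear.

Things in the scene. Friction and masses are not known exactly. Their poses are not given: they have to be found in the camera images.
- valve: Gate valve screwed to the table: dark steel base plate 140 mm (x) by 315 mm (y from -200 to +115), 12 mm thick. Origin on the table under the locking disc's axis; the gate bar is pushed along +y, z is up. On its -y half runs the bar's track: floor 19 mm above the table, rails 28 mm high, 15 mm apart. Its yaw differs from start to start.
- strap (a point): Top centre of the low bridge over the track, 41 mm above the table, 51 mm wide (x), from y = -72 to -46 mm in the valve's frame. The push plate meets its rear face when the bar is home.
- valve_mouth (a point): Centre of the opening of the valve body beyond the disc, y = +44 mm in the valve's frame. The valve body reaches from there to y = +110, is 58 mm wide and 52 mm high, with a 50 mm round flange on it up to 76 mm above the table.
- lock_disc (a joint): Turn of the disc (rad) about the vertical through the valve's origin, counter-clockwise from above. Its slot lies along the bar at 0 and equally at 3.14; stops at -0.4 and 3.54. The finger peg is on the valve's -x side at 0, -y side at 1.57, +x side at 3.14. Starts 0.55 to 2.59; turns with about 2 N at the peg, stays where left, no click.
- disc_top (a point): Centre of the steel locking disc, level with its top 34 mm above the table: 80 mm across, cut right across by an open slot 19 mm wide, 16 mm deep. Out of line it blocks the bar; the bar's tapered nose finds the slot if that is within about 0.1 rad of true.
- finger_peg (a point): Top centre of the upright steel peg on the disc by which it is turned: 14 mm thick, rising from 34 to 75 mm above the table, 26 mm from the disc's axis.
- gate_bar: Steel bar lying loose in the track, 12 x 12 mm, 140 mm long, about 0.25 kg, slides with a few newtons. Origin at its rear end, underside; +y towards the nose. Starts with the origin at y = -196 to -186 mm in the valve's frame; fully home it is at y = -80 mm, the push plate against the strap, the nose 60 mm beyond the disc's axis.
- bar_nose (a point): Tip of the bar's tapered nose, on its centre line, 6 mm above the bar's underside.
- push_face (a point): Middle of the rear face of the upright push plate on the bar's rear end, 48 mm above the table: press it along the bar's +y. The plate is 34 mm wide (x), 8 mm thick, and reaches from 31 to 65 mm above the table.
- blank_flange: loose steel blank flange lying flat beside the valve, 54 mm across, 11 mm high; origin under its centre
- centring_ring: loose aluminium ring lying flat beside the valve, 52 mm across, 9 mm high; origin under its centre
- bolt: loose steel socket bolt standing on its head on the valve's base plate, 17 mm across, 36 mm high; origin under its centre
- tube_stub: loose short steel flanged tube standing beside the valve, 40 mm across, 54 mm high; origin under its centre
- bar_stock: loose upright aluminium cylinder, 60 mm across, 100 mm high, left of the valve; origin under its centre
- mouse: loose black computer mouse, 105 x 60 x 32 mm, right of the valve; origin under its centre
- screwdriver: loose screwdriver lying on the table right of the valve; origin under its middle
There are look-alikes about, which are no part of the job. Of the things that look like the gate_bar, the middle-sized one is meant.

How it is judged:
By the outcome, as a careful person would: the job done as asked, in the order asked, and still so for the second after the job is handed in, with the robot touching nothing.
It also fails if it takes over 58 s, if anything falls off the work surface, if the arm or the gripper's body presses on something with over 40 N, if the wrist force passes 120 N, or if a joint passes its speed limit or range.

### The arm

A 7-joint arm with a two-finger parallel gripper is mounted at the origin on the work surface. World frame = base frame: x ahead of the robot, y to its left, z up, the work surface at z = 0. Lengths are in m, angles in rad, forces in N, time in s.
With the tool pointing down it reaches from about 0.425 to 0.925 m from the base axis. Payload 6.8 kg.
Tool frame: the origin (TCP) lies at the centre of the arm's flange, where the gripper is bolted on; the fingertips stand 173 mm ahead of it and the grasp point (between the pads) lies 155 mm ahead of it (r.hold_point_z is the distance from the TCP to the grasp point, in m); z points along the fingers, x is the direction in which the jaws open and shut, and the axes are right-handed (so a half turn about z gives the same grasp; the last joint's range is limited). The gripper opens to 85 mm and grips with 20 to 120 N. Pads are 22 mm wide; open, the fingers measure 114 mm over their backs; the gripper's body (76 mm by 85 mm) begins 54 mm behind the grasp point. The pads swing forward as they close: fully open they stand 13 mm farther back than shut.
Start: joints at [1.002, 0.477, 0.022, 1.555, -0.011, 1.109, -0.083], TCP at [0.3, -0.605, 0.405] pointing down, gripper open.
Joint ranges: [-2.96, 2.96], [-0.34, 2.1], [-1.41, 1.46], [0.24, 2.44], [-1.37, 4.51], [0.17, 1.92], [-2.96, 2.96]. Speed limits (rad/s): [2.39, 2.39, 3.14, 3.14, 3.14, 3.14, 3.14].

### API

Orientations are given as a rotation vector (axis times angle).
In Python, from bench import r gives the robot as it stands.
- The arm moves only by the tool apply_moves, never from a script. Its arguments are lists of equal length, an entry for each row: "dp": the shift along the tool's x, y, z scaled (see below), a list of three; "twist": the turn, a rotation vector about the tool's x, y, z scaled (see below), a list of three; "jaw": the closure in counts, from 0 (fully open) to 255 (shut). In form: {"dp": [[x, y, z], ...], "twist": [[rx, ry, rz], ...], "jaw": [jaw, ...]}. A call has 1 to 20 rows; each row shifts and turns the pose as measured when the row begins, along the tool's axes as they then stand; what a row does not reach is not made up. The controller multiplies each number of a shift by 12 cm and each number of a turn by 120 degrees. A row lasts 1/10 s, in which the tool goes at most 50 mm and 8.59 degrees, less where a joint would pass 70% of its speed; a pose out of reach is approached as far as the arm can. A call with a number of a shift or a turn outside -1 to 1 is refused whole. A call with a gripper value outside its range is refused whole. The fingers move at their own pace and stop on an object; "grip_force" is the grip in N (left out, the last holds). Time passes only in rows, so rows that do not move let the fingers close. It gives the time, the measured TCP pose, the force and the opening at its end, in the units of the state.
- r.get_obs(): the state, without advancing time (a new reading comes with each control period).
- r.grab_frame(name): name is "scene" or "top"; returns a dict with "color" (400x640x3 uint8, red, green, blue), "z_map" (400x640 float32, m along the optical axis (not along the pixel's ray), 0 where there is no reading), "intrinsics" (3x3 intrinsics, pixels), "R" (3x3) and "t" (3): a world point X has camera coordinates R X + t. Camera axes: x right, y down, z forward; pixel columns grow to the right and rows downward; lengths in m; the calibration is good to about 2 mm. A picture is of the moment at which its call begins.
- r.hand_in(): hands the job in, once; it reports no verdict.
The state is a dict: "clock": time; "joints": joint angles; "qvel": joint speeds; "tau": joint torques, N m; "tcp_pos": TCP position; "orientation": TCP orientation; "contact_force": force on the tool from outside, world axes, zero at the start; "moment": the same for the moment, N m; "grip_width": finger opening in m.
Only numpy, scipy, OpenCV 4.12 (cv2) and the standard library are available. Lean on these libraries where they do the work, as an engineer would, in place of code of your own. Each camera call takes 0.05 s, during which the arm holds its last target.

## Working session

There is one attempt and no reset: what is moved stays moved. The work goes in short steps, Python scripts to look and compute and a tool call to move; the robot and the scene stay as the last step left them, time stands still between calls to the robot, and variables do not carry over. Pictures are saved under pics/ and viewed, and the job is handed in when it is done.

Besides the shell and the picture viewer there is one more tool, called after "Call:" by a JSON object that holds its "op" and its "data". apply_moves: Moves the arm, as the interface text tells. Shifts and turns lie within -1 to 1; 1 stands for 12 cm of shift or 120 degrees of turn. Its arguments: {"type":"object","properties":{"dp":{"type":"array"},"twist":{"type":"array"},"jaw":{"type":"array"},"grip_force":{"type":"number"}},"required":["dp","twist","jaw"]}

```bash
ls; mkdir -p pics; python3 - <<'E'
from bench import r
import cv2,numpy as np
print(r.get_obs())
for n in("scene","top"):
    f=r.grab_frame(n); cv2.imwrite(f"pics/{n}0.png",f["color"][:,:,::-1]); np.savez(f"{n}0.npz",**f)
    print(n,f["intrinsics"],f["R"],f["t"])
E
```

```text
pics
{'clock': 0.0, 'joints': array([ 1.00191657,  0.47779515,  0.02232223,  1.55643483, -0.01148727,
        1.10926129, -0.0831047 ]), 'qvel': array([-5.32381506e-04, -4.86719846e-04,  6.15618027e-05, -4.45831602e-04,
       -1.08494533e-03,  4.63329705e-04,  9.49426435e-04]), 'tau': array([ 6.86076032e-05, -5.96469319e+01,  1.60800129e+00, -2.81208390e+01,
        1.25310535e-02,  9.39571444e-03,  1.13520414e-05]), 'tcp_pos': array([ 0.30003417, -0.60435629,  0.40373542]), 'orientation': array([-2.66936453e+00,  1.65498164e+00,  2.46757434e-03]), 'contact_force': array([-0.23828534, -0.47276751, -0.0369433 ]), 'moment': array([ 0.02041223,  0.01031243, -0.01507654]), 'grip_width': 0.08573674594932233}
scene [[410.20402727   0.         318.58517916]
 [  0.         410.20402727 201.11289543]
 [  0.           0.           1.        ]] [[ 0.23997841  0.97066579  0.0147747 ]
 [ 0.59337524 -0.13462122 -0.79358865]
 [-0.76832037  0.19921108 -0.60827523]] [-0.13492929 -0.22152437  1.49879814]
top [[451.8861023    0.         314.82815533]
 [  0.         451.8861023  206.71970269]
 [  0.           0.           1.        ]] [[-0.01814698 -0.99963665  0.01993108]
 [-0.98327624  0.01422991 -0.18156359]
 [ 0.18121401 -0.02289258 -0.9831772 ]] [0.00928439 0.48685716 1.36634979]
```

View pics/scene0.png

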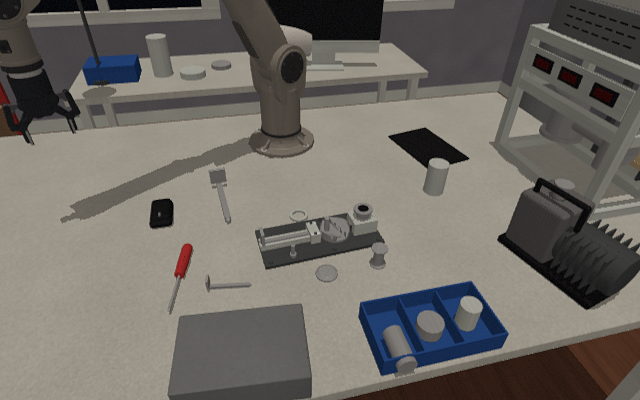

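View pics/top0.png

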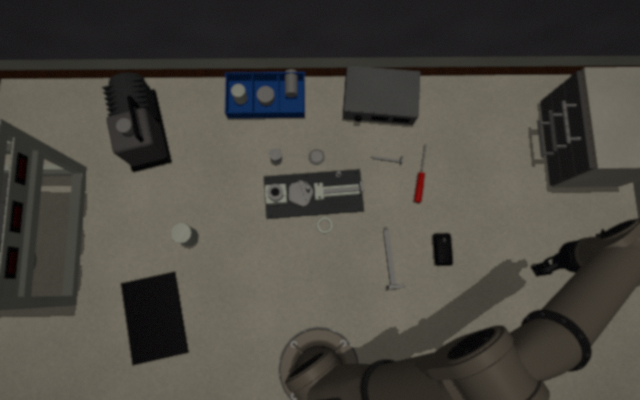

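The top view shows the valve at about (313,193). Three things look like the gate bar: the short T-bar at top (387,159), the long one at (390,258), and the bar in the valve's track at (340,190). The middle-sized one in the track is the one meant. I'll check it in a close crop.

```bash
python3 - <<'E'
import cv2,numpy as np
a=cv2.imread("pics/top0.png")[140:240,250:410]; b=cv2.imread("pics/scene0.png")[190:290,240:400]
o=np.vstack([cv2.resize(a,(480,300),interpolation=cv2.INTER_CUBIC),cv2.resize(b,(480,300),interpolation=cv2.INTER_CUBIC)])
o=np.clip(o.astype(float)*1.3,0,255).astype(np.uint8)
cv2.imwrite("pics/crop0.png",o)
a=cv2.imread("pics/top0.png")[165:220,260:370]
cv2.imwrite("pics/crop1.png",cv2.resize(a,None,fx=7,fy=7,interpolation=cv2.INTER_CUBIC))
E
```

```text
(no output)
```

View pics/crop0.png

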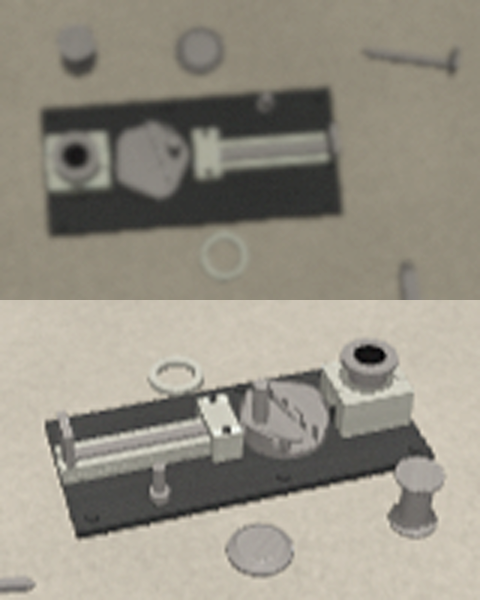

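View pics/crop1.png

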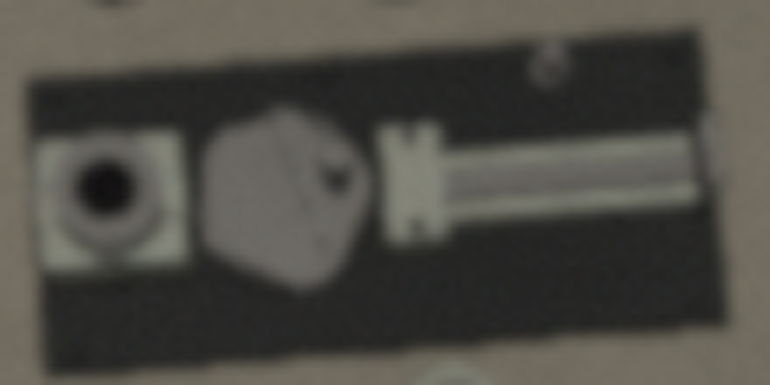

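The crops show the gate bar lying in the track, with its plate at the right-hand end at (704,150) in the crop. The peg is on the disc's -y side, with a dark spot at (335,178) in the crop. The valve's yaw is small. Next I'll measure.

```bash
cat > h.py <<'E'
import cv2,numpy as np
def load(n): return dict(np.load(n))
def ray(f,uv,z):
    uv=np.atleast_2d(uv).astype(float); K=f["intrinsics"];R=f["R"];t=f["t"]
    d=np.c_[uv,np.ones(len(uv))]@np.linalg.inv(K).T@R; c=-R.T@t
    return c+d*((z-c[2])/d[:,2])[:,None]
def proj(f,X):
    X=np.atleast_2d(X); c=X@f["R"].T+f["t"]; p=c@f["intrinsics"].T; return p[:,:2]/p[:,2:]
def cloud(f):
    z=f["z_map"];v,u=np.mgrid[:z.shape[0],:z.shape[1]]
    p=np.stack([u,v,np.ones_like(u)],-1)@np.linalg.inv(f["intrinsics"]).T*z[...,None]
    return (p-f["t"])@f["R"]
E
python3 - <<'E'
from h import *
for n,box in(("top",(255,160,375,225)),("scene",(245,200,395,275))):
    f=load(n+"0.npz"); g=cv2.cvtColor(f["color"],cv2.COLOR_RGB2GRAY)
    x0,y0,x1,y1=box; m=np.zeros_like(g); m[y0:y1,x0:x1]=(g[y0:y1,x0:x1]<70)*255
    m=cv2.morphologyEx(m,cv2.MORPH_OPEN,np.ones((2,2)))
    cs=cv2.findContours(m,cv2.RETR_EXTERNAL,cv2.CHAIN_APPROX_NONE)[0]; c=max(cs,key=cv2.contourArea)
    hull=cv2.convexHull(c)[:,0]
    W=ray(f,hull,.012)[:,:2]
    rect=cv2.minAreaRect((W*1000).astype(np.float32)); print(n,rect, cv2.boxPoints(rect))
    P=cloud(f); z=f["z_map"]
    print((z>0).mean())
    s=P[y0:y1,x0:x1]; print(n,"table z",np.median(P[225:235,280:340,2]))
    if n=="top":
        np.set_printoptions(linewidth=250)
        print((P[165:220:2,262:370:3,2]*1000).astype(int))
E
```

```text
top ((495.24713134765625, -0.9008941650390625), (66.6208267211914, 311.8008728027344), 3.9959330558776855) [[ 451.1537   152.2993 ]
 [ 472.8817  -158.7436 ]
 [ 539.3406  -154.10109]
 [ 517.61255  156.94182]]
0.9959765625
top table z 0.00032376835212623095
[[ 3  0 -3 ...  4 -2  9]
 [ 2  0 -1 ...  6  4  0]
 [ 0 -1 -6 ... -1  2  0]
 ...
 [-1  0 14 ...  1  0  1]
 [-2  2  4 ...  2  1  0]
 [ 1  1 -1 ...  1 -2 -4]]
scene ((577.2372436523438, 7.00823974609375), (92.34333038330078, 312.0450439453125), 3.61889386177063) [[ 521.3096   159.80531]
 [ 541.00574 -151.61751]
 [ 633.1649  -145.78883]
 [ 613.46875  165.63399]]
0.99609375
scene table z 0.0278672234251374
```

```bash
python3 - <<'E'
from h import *
np.set_printoptions(linewidth=250,suppress=True,precision=1)
for n,box in(("top",(255,160,375,225)),("scene",(245,200,395,275))):
    f=load(n+"0.npz"); g=cv2.cvtColor(f["color"],cv2.COLOR_RGB2GRAY)
    x0,y0,x1,y1=box; m=np.zeros_like(g); m[y0:y1,x0:x1]=(g[y0:y1,x0:x1]<(70))*255
    cs=cv2.findContours(m,cv2.RETR_EXTERNAL,cv2.CHAIN_APPROX_NONE)[0]
    cs=[c for c in cs if cv2.contourArea(c)>100]; print([(cv2.contourArea(c),cv2.boundingRect(c)) for c in cs])
    W=ray(f,np.vstack(cs)[:,0],.012)[:,:2]*1000
    rect=cv2.minAreaRect(W.astype(np.float32)); print(n,rect)
    P=cloud(f)*1000
    # height clusters
    s=(P[...,0]>400)&(P[...,0]<720)&(abs(P[...,1])<200)
    for lo,hi in((8,16),(47,57),(58,70),(70,85)):
        q=P[s&(P[...,2]>lo)&(P[...,2]<hi)]; print(lo,hi,len(q),q.mean(0), q.min(0),q.max(0))
    m2=(s&(P[...,2]>30)).astype(np.uint8)
    k,l,st,ce=cv2.connectedComponentsWithStats(m2)
    for i in range(1,k):
        if st[i,4]>3: q=P[l==i]; print(st[i],ce[i],q.mean(0),q[:,2].max())
    h=np.clip(P[...,2]*3,0,255).astype(np.uint8)[y0:y1,x0:x1]
    cv2.imwrite(f"pics/h_{n}.png",cv2.applyColorMap(cv2.resize(h,None,fx=5,fy=5,interpolation=cv2.INTER_NEAREST),cv2.COLORMAP_JET))
E
```

```text
[(2937.0, (264, 169, 100, 50))]
top ((536.0184326171875, 4.3794708251953125), (140.52212524414062, 312.1637268066406), 3.6833128929138184)
8 16 2419 [541.  -5.  12.] [ 402.7 -199.2    8. ] [711.4 188.7  16. ]
47 57 274 [572.3 112.5  52.3] [ 502.2 -140.3   47. ] [677.8 158.9  57. ]
58 70 53 [570.5 -32.2  63. ] [ 503.9 -146.4   58.1] [674.8 145.2  69.5]
70 85 219 [531.4 115.4  76.3] [ 506.5 -145.2   70.2] [554.8 147.8  83.8]
[269 148  12  12 120] [274.5 153.5] [658.1 126.   54.4] 61.717361458715516
[337 171   3   4  11] [337.9 172.4] [596.6 -73.8  44.6] 51.38553941176963
[299 180  14  23 158] [306.3 190. ] [542.   27.2  39.4] 78.66640063430414
[351 181  12  13  68] [358.4 187.2] [ 546.2 -136.4   49.9] 72.21956112592957
[288 183  14  22 155] [293.4 194.9] [527.6  68.1  34.7] 40.470823867389306
[314 183  38  17 223] [325.2 190.2] [540.8 -32.5  38. ] 50.86385976452134
[264 184  23  21 413] [275.1 193.7] [526.3 123.9  63.2] 83.80968508234328
[351 192   3   2   4] [351.8 192.8] [ 532.4 -116.9   32.9] 35.82805627901571
[(1633.0, (261, 225, 123, 44)), (311.5, (263, 218, 62, 19))]
scene ((546.
[... 433 characters left out ...]
56. ] 78.4260231133183
[306 217  44  22 564] [327.2 227.4] [544.5  27.   37.9] 75.57791612421241
[259 227   7  19  79] [261.7 236.3] [ 557.3 -144.    52.7] 65.92123600378102
[302 231   6   4  11] [304.8 233. ] [545.3 -32.7  30.9] 32.005565994174766
[296 234   3   2   4] [296.8 234.5] [546.3 -54.1  30.8] 31.3029804353892
[276 237   4   2   4] [277.5 237.2] [ 546.  -103.7   31.3] 32.39139705595708
[280 237   4   3   6] [281.5 238.2] [551.4 -94.4  31.1] 33.313927435675915
[269 241   3   2   4] [269.8 241.2] [ 555.3 -124.9   30.4] 30.712445175328476
[372 243  16  16 193] [379.2 249.6] [663.9 123.7  49.8] 56.171062547176355
[291 245   4   8  29] [292.5 248.1] [603.  -75.9  40.7] 48.20635741386017
```

View pics/h_scene.png

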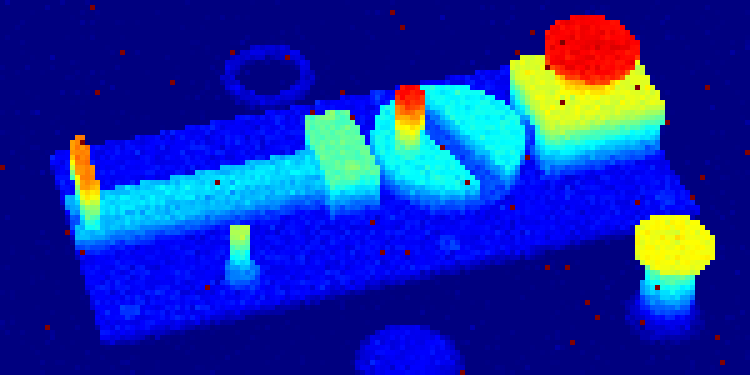

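View pics/h_top.png

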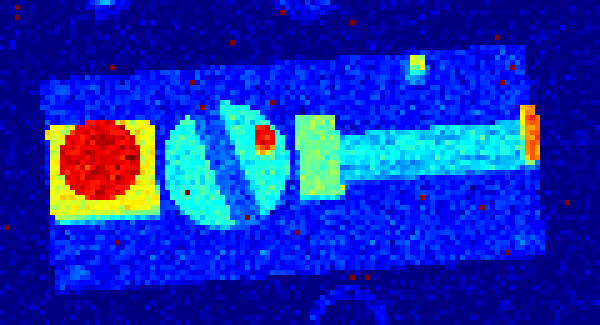

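```bash
cat > meas.py <<'E'
from h import *
def meas(f,v=True):
    P=cloud(f)*1000; P=P[(P[...,0]>440)&(P[...,0]<640)&(abs(P[...,1])<200)]
    out={}
    q=P[(P[:,2]>71)&(P[:,2]<82)&(P[:,1]>80)][:,:2]
    q=q[np.linalg.norm(q-np.median(q,0),axis=1)<32]
    out["flange"]=np.r_[(np.percentile(q,1,axis=0)+np.percentile(q,99,axis=0))/2,q.mean(0)]
    d=P[(P[:,2]>30)&(P[:,2]<38)][:,:2]
    d=d[np.linalg.norm(d-[537,47],axis=1)<44]
    out["disc"]=np.r_[(np.percentile(d,1,axis=0)+np.percentile(d,99,axis=0))/2,d.mean(0)]
    c=out["disc"][:2]
    p=P[(P[:,2]>68)&(P[:,2]<82)&(np.linalg.norm(P[:,:2]-c,axis=1)<40)]
    out["peg"]=np.r_[p.mean(0),len(p)]
    s=P[(P[:,2]>14)&(P[:,2]<26)][:,:2]; s=s[np.linalg.norm(s-c,axis=1)<34]
    if len(s)>5:
        vx,vy,x,y=cv2.fitLine(s.astype(np.float32),cv2.DIST_HUBER,0,.01,.01).ravel()
        out["slot"]=np.r_[np.degrees(np.arctan2(vy,vx)),x,y,len(s)]
    t=P[(P[:,2]>54)&(P[:,2]<70)&(P[:,1]<-60)]
    if len(t): t=t[abs(t[:,1]-np.median(t[:,1]))<15]; out["plate"]=np.r_[t.mean(0),t.min(0),t.max(0)]
    if v:
        for k in out: print(k,np.round(out[k],1))
    return out
E
python3 - <<'E'
from meas import *
for n in("top","scene"): print(n); meas(load(n+"0.npz"))
E
```

```text
top
flange [530.7 124.7 530.6 125.1]
disc [535.7  48.  534.3  49.3]
peg [543.9  23.9  74.3  16. ]
slot [ 20.1 536.1  47.7 111. ]
plate [ 547.1 -142.3   63.3  530.2 -146.4   54.3  564.2 -138.1   68.4]
scene
flange [534.  123.8 535.3 123.9]
disc [539.1  47.2 541.7  48.9]
peg [550.2  22.5  72.   24. ]
slot [ 20.1 537.4  56.2  87. ]
plate [ 555.5 -143.8   61.9  534.4 -148.2   54.5  570.  -138.9   65.9]
```

Both views agree. The disc axis is at about (536.5, 47.5) mm, the yaw about 3.75°, and the slot lies at 20° in the world, so θ is about 1.86 rad. The peg is at about (545.4, 23) mm. The nearer target is θ = π, a 73.6° turn counter-clockwise. A straight chord push at 53° in the valve frame from the -y side does it. First I move above the valve with the jaws shut.

Call:
{"op": "apply_moves", "data": {"dp": [[-0.228,-0.249,0.05],[-0.228,-0.249,0.05],[-0.228,-0.249,0.05],[-0.228,-0.249,0.05],[-0.228,-0.249,0.05],[-0.228,-0.249,0.05],[-0.228,-0.249,0.05],[-0.228,-0.249,0.05],[-0.228,-0.249,0.05],[-0.228,-0.249,0.05],[-0.228,-0.249,0.05],[-0.228,-0.249,0.05],[-0.228,-0.249,0.05],[-0.228,-0.249,0.05]], "twist": [[0,0,0],[0,0,0],[0,0,0],[0,0,0],[0,0,0],[0,0,0],[0,0,0],[0,0,0],[0,0,0],[0,0,0],[0,0,-0.064],[0,0,-0.064],[0,0,-0.064],[0,0,-0.064]], "jaw": [255,255,255,255,255,255,255,255,255,255,255,255,255,255], "grip_force": 30}}

```text
clock: 1.5
tcp_pos: [0.4762, -0.054, 0.3128]
orientation: [3.015, -0.88, -0.007]
contact_force: [0.6, 0.5, 0.4]
grip_width: 0.0
```

```bash
cat > plan.py <<'E'
from bench import r
import numpy as np
from scipy.spatial.transform import Rotation as Ro
C=np.array([.5365,.0475]); YAW=np.radians(3.75)
def v2w(x,y): 
    c,s=np.cos(YAW),np.sin(YAW); return C+np.array([c*x-s*y,s*x+c*y])/1000
def w2v(p):
    c,s=np.cos(YAW),np.sin(YAW); d=(np.array(p[:2])-C)*1000; return np.array([c*d[0]+s*d[1],-s*d[0]+c*d[1]])
def go(xy,z,ang):
    o=r.get_obs(); R=Ro.from_rotvec(o["orientation"]); 
    x=np.array([np.cos(ang),np.sin(ang),0]); zt=np.array([0,0,-1.]); T=Ro.from_matrix(np.c_[x,np.cross(zt,x),zt])
    d=np.r_[xy,z]-o["tcp_pos"]
    print("now",o["tcp_pos"].round(4),"valve",w2v(o["tcp_pos"]).round(1),"ang",np.degrees(np.arctan2(*R.as_matrix()[:2,0][::-1])).round(2),"F",o["contact_force"].round(1),"t",o["clock"], "q",o["joints"].round(2))
    print("dp total /0.12:",(R.inv().apply(d)/.12).round(3)," twist total/120:",(np.degrees((R.inv()*T).as_rotvec())/120).round(4))
    print("dp in target frame:",(T.inv().apply(d)/.12).round(3))
E
python3 - <<'E'
from plan import *
print(r.hold_point_z)
print(v2w(-7,-46.7)); go(v2w(-7,-46.7),.27,np.radians(-33.2))
E
```

```text
0.1547
[5.32569314e-01 4.42166380e-04]
now [ 0.4762 -0.054   0.3128] valve [-66.8 -97.3] ang -32.55 F [0.6 0.5 0.4] t 1.5 q [ 0.27  0.3  -0.33  2.08  0.14  0.79 -0.72]
dp total /0.12: [ 0.153 -0.636  0.354]  twist total/120: [0.0012 0.0019 0.0054]
dp in target frame: [ 0.145 -0.636  0.356]
```

Call:
{"op": "apply_moves", "data": {"dp": [[0.05,-0.21,0.12],[0.05,-0.21,0.12],[0.05,-0.21,0.12],[0,0,0]], "twist": [[0.001,0.002,0.005],[0,0,0],[0,0,0],[0,0,0]], "jaw": [255,255,255,255]}}

```text
clock: 1.9
tcp_pos: [0.5323, 0.0094, 0.267]
orientation: [-3.015, 0.874, 0.003]
contact_force: [-0.5, 0.5, -0.7]
grip_width: -0.0004
```

```bash
python3 - <<'E'
from plan import *
from h import *
go(v2w(-7,-46.7),.221,np.radians(-33.2))
f=r.grab_frame("scene"); np.savez("scene1.npz",**f); c=f["color"][:,:,::-1]
cv2.imwrite("pics/s1.png",cv2.resize(c[120:290,220:420],None,fx=4,fy=3.5,interpolation=cv2.INTER_CUBIC)[:600])
P=cloud(f)*1000; t=r.get_obs()["tcp_pos"]*1000
m=(np.linalg.norm(P[...,:2]-t[:2],axis=-1)<40)&(P[...,2]>70)&(P[...,2]<200)
for lo in range(70,200,10):
    q=P[m&(P[...,2]>=lo)&(P[...,2]<lo+10)]
    if len(q): print(lo,len(q),q.min(0).round(0),q.max(0).round(0))
E
```

```text
now [0.5323 0.0094 0.267 ] valve [ -6.7 -37.8] ang -32.33 F [-0.5  0.5 -0.7] t 1.9 q [ 0.13  0.44 -0.32  2.    0.2   0.73 -0.88]
dp total /0.12: [0.043 0.062 0.383]  twist total/120: [-0.0006  0.0013  0.0073]
dp in target frame: [0.042 0.061 0.384]
70 18 [544.  17.  70.] [555.  28.  76.]
90 13 [533.  -4.  91.] [545.  18. 100.]
100 31 [534.  -4. 100.] [549.  19. 110.]
110 31 [531.  -4. 110.] [550.  18. 120.]
120 17 [540.  -4. 120.] [548.  17. 130.]
130 14 [530.  -7. 133.] [563.  25. 139.]
140 35 [509. -20. 140.] [569.  38. 149.]
150 25 [510.  -1. 150.] [570.  37. 160.]
160 31 [534.  -1. 160.] [570.  28. 170.]
170 34 [528. -13. 170.] [562.  32. 180.]
180 33 [531. -18. 180.] [567.  33. 190.]
190 59 [529. -19. 190.] [569.  33. 200.]
```

View pics/s1.png

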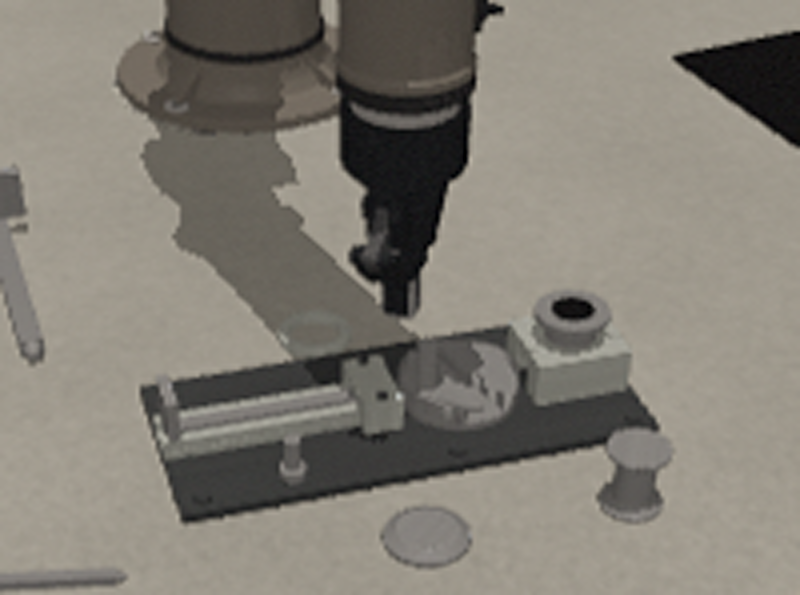

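The picture shows the shut fingertips at (402,312) in the crop. Their depth puts them about 174 mm ahead of the TCP, which matches the text. The fingers are clear of the peg, so I go down behind it.

Call:
{"op": "apply_moves", "data": {"dp": [[0.042,0.062,0],[0.0,0.0,0.13],[0,0,0.13],[0,0,0.12],[0,0,0]], "twist": [[0,0,0.007],[0,0,0],[0,0,0],[0,0,0],[0,0,0]], "jaw": [255,255,255,255,255]}}

```text
clock: 2.45
tcp_pos: [0.5297, -0.009, 0.2223]
orientation: [3.002, -0.914, -0.001]
contact_force: [-1.0, 0.8, -0.9]
grip_width: 0.0
```

```bash
python3 - <<'E'
from plan import *
go(v2w(-7,-46.7),.221,np.radians(-33.2))
go(v2w(16.6,-15.4),.221,np.radians(-33.2))
E
```

```text
now [ 0.5297 -0.009   0.2223] valve [-10.5 -56. ] ang -33.86 F [-1.   0.8 -0.9] t 2.45 q [ 0.13  0.51 -0.29  2.02  0.24  0.64 -0.91]
dp total /0.12: [-0.024 -0.079  0.011]  twist total/120: [ 0.0016 -0.0001 -0.0055]
dp in target frame: [-0.023 -0.079  0.011]
now [ 0.5297 -0.009   0.2223] valve [-10.5 -56. ] ang -33.86 F [-1.   0.8 -0.9] t 2.45 q [ 0.13  0.51 -0.29  2.02  0.24  0.64 -0.91]
dp total /0.12: [-0.028 -0.405  0.009]  twist total/120: [ 0.0016 -0.0001 -0.0055]
dp in target frame: [-0.023 -0.406  0.011]
```

Call:
{"op": "apply_moves", "data": {"dp": [[-0.02,-0.03,0.005],[0,-0.03,0],[0,-0.03,0],[0,-0.03,0],[0,-0.03,0],[0,-0.03,0],[0,-0.03,0],[0,-0.03,0],[0,-0.03,0],[0,-0.03,0],[0,0,0]], "twist": [[0,0,-0.005],[0,0,0],[0,0,0],[0,0,0],[0,0,0],[0,0,0],[0,0,0],[0,0,0],[0,0,0],[0,0,0],[0,0,0]], "jaw": [255,255,255,255,255,255,255,255,255,255,255]}}

```text
clock: 3.55
tcp_pos: [0.5499, 0.0139, 0.2241]
orientation: [2.989, -0.909, 0.006]
contact_force: [-0.2, 0.2, -0.3]
grip_width: -0.0001
```

```bash
python3 - <<'E'
from plan import *
from meas import *
go(v2w(16.6,-15.4),.221,np.radians(-33.2))
for n in("scene","top"):
    f=r.grab_frame(n); np.savez(n+"2.npz",**f); c=f["color"][:,:,::-1]
    try: meas(f)
    except Exception as e: print(e)
    b=c[180:280,240:400] if n=="scene" else c[140:240,250:410]
    cv2.imwrite(f"pics/{n}2.png",cv2.resize(b,None,fx=4,fy=4,interpolation=cv2.INTER_CUBIC))
E
```

```text
now [0.5499 0.0139 0.2241] valve [ 11.1 -34.4] ang -33.81 F [-0.2  0.2 -0.3] t 3.55 q [ 0.07  0.53 -0.28  1.98  0.25  0.67 -0.96]
dp total /0.12: [-0.061 -0.154  0.023]  twist total/120: [ 0.0074 -0.004  -0.0051]
dp in target frame: [-0.059 -0.154  0.026]
flange [534.6 124.  535.4 123.6]
disc [539.2  47.  543.9  51. ]
peg [558.8  25.   72.7  34. ]
slot [ 42.9 539.   61.1  56. ]
plate [ 554.4 -143.9   61.9  533.2 -148.4   54.7  569.6 -138.7   66. ]
flange [530.2 124.8 530.4 124.9]
disc [535.3  48.8 527.1  59.6]
peg [nan nan nan  0.]
slot [ 40.8 542.   52.3  62. ]
plate [ 551.4 -142.7   64.2  537.5 -146.7   55.5  563.7 -137.8   69.2]meas.py:13: RuntimeWarning: Mean of empty slice.
  out["peg"]=np.r_[p.mean(0),len(p)]
  ret = um.true_divide(
```

View pics/scene2.png

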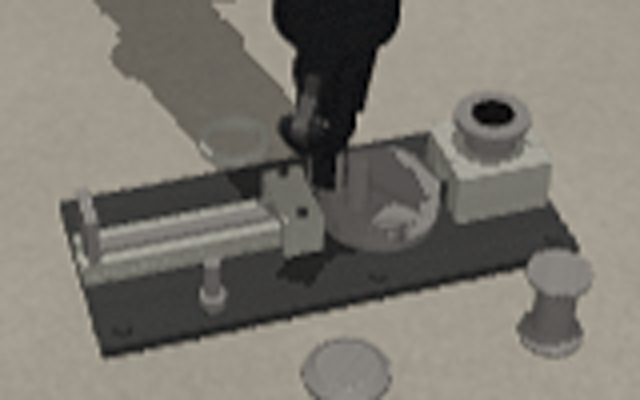

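The picture shows the finger at (325,180) touching the peg at (352,180), and the slot is now at about 42°. I'll keep pushing and correct the sideways drift.

Call:
{"op": "apply_moves", "data": {"dp": [[-0.015,-0.025,0.006],[-0.015,-0.025,0.006],[-0.015,-0.025,0.006],[-0.015,-0.025,0.006],[-0.015,-0.025,0.006],[0,0,0]], "twist": [[0.003,-0.002,-0.003],[0,0,0],[0,0,0],[0,0,0],[0,0,0],[0,0,0]], "jaw": [255,255,255,255,255,255]}}

```text
clock: 4.25
tcp_pos: [0.55, 0.0315, 0.2198]
orientation: [2.997, -0.901, 0.001]
contact_force: [0.1, -1.4, -0.4]
grip_width: -0.0001
```

```bash
python3 - 2>/dev/null <<'E'
from plan import *
from meas import *
go(v2w(16.6,-15.4),.221,np.radians(-33.2))
for n in("scene","top"):
    f=r.grab_frame(n); np.savez(n+"3.npz",**f); c=f["color"][:,:,::-1]
    try: meas(f)
    except Exception as e: print(e)
    b=c[180:280,240:400] if n=="scene" else c[140:240,250:410]
    cv2.imwrite(f"pics/{n}3.png",cv2.resize(b,None,fx=4,fy=4,interpolation=cv2.INTER_CUBIC))
E
```

```text
now [0.55   0.0315 0.2198] valve [ 12.4 -16.9] ang -33.47 F [ 0.1 -1.4 -0.4] t 4.25 q [ 0.05  0.54 -0.28  1.98  0.25  0.66 -0.98]
dp total /0.12: [ 0.021 -0.031 -0.01 ]  twist total/120: [ 0.0053 -0.0018 -0.0023]
dp in target frame: [ 0.021 -0.031 -0.01 ]
flange [534.4 123.9 535.7 123.6]
disc [541.4  47.2 549.   48.5]
peg [562.8  32.7  72.6  45. ]
slot [ 76.3 530.6  56.2  34. ]
plate [ 554.1 -143.7   62.4  534.7 -148.3   54.7  570.2 -138.8   66.6]
flange [530.5 124.9 530.9 124.4]
disc [531.7  52.6 520.2  55.3]
peg [nan nan nan  0.]
slot [ 72.6 540.2  60.5  40. ]
plate [ 550.9 -142.6   64.1  537.1 -146.9   57.2  564.4 -138.    69.7]
```

View pics/scene3.png

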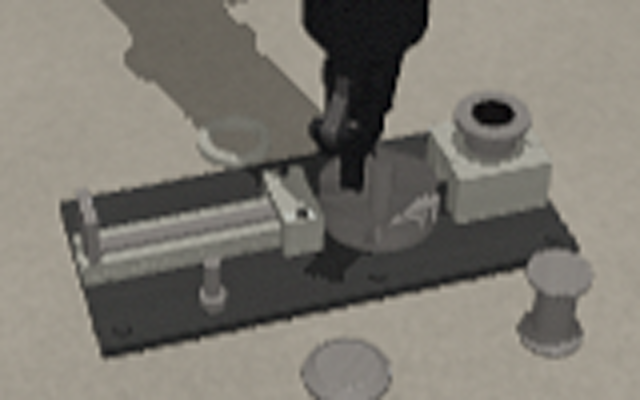

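The disc is about 20° short. I'll push a few more millimetres.

Call:
{"op": "apply_moves", "data": {"dp": [[0.0,-0.02,-0.003],[0,-0.02,0],[0,-0.015,0],[0,0,0]], "twist": [[0.003,-0.001,-0.002],[0,0,0],[0,0,0],[0,0,0]], "jaw": [255,255,255,255]}}

```text
clock: 4.75
tcp_pos: [0.5527, 0.0372, 0.2197]
orientation: [3.005, -0.896, -0.005]
contact_force: [-0.8, -1.2, 0.2]
grip_width: 0.0001
```

```bash
python3 - 2>/dev/null <<'E'
from plan import *
from meas import *
go(v2w(16.6,-15.4),.221,np.radians(-33.2))
for n in("scene","top"):
    f=r.grab_frame(n); np.savez(n+"4.npz",**f); c=f["color"][:,:,::-1]
    try: meas(f)
    except Exception as e: print(e)
E
```

```text
now [0.5527 0.0372 0.2197] valve [ 15.5 -11.3] ang -33.21 F [-0.8 -1.2  0.2] t 4.75 q [ 0.04  0.54 -0.29  1.97  0.25  0.67 -0.98]
dp total /0.12: [ 0.028  0.022 -0.01 ]  twist total/120: [ 0.0031  0.0006 -0.0001]
dp in target frame: [ 0.028  0.022 -0.01 ]
flange [534.4 123.8 535.5 123.7]
disc [541.9  46.9 549.8  45.5]
peg [564.4  40.3  73.   46. ]
slot [-86.8 529.4  38.4  36. ]
plate [ 554.9 -143.8   61.7  533.  -148.2   54.   571.  -139.    65.7]
flange [530.4 124.8 530.4 125. ]
disc [529.7  53.5 518.7  53.9]
peg [nan nan nan  0.]
slot [ 88.6 534.2  54.6  33. ]
plate [ 551.7 -142.6   63.   539.5 -146.9   54.   564.  -138.    68.6]
```

The disc looks close to aligned. I'll back off, rise and move behind the push plate, then measure with nothing in the way.

Call:
{"op": "apply_moves", "data": {"dp": [[0,0.07,0],[0,0.07,-0.1],[0,0,-0.2],[0,0,-0.2]], "twist": [[0,0,0],[0,0,0],[0,0,0],[0,0,0]], "jaw": [255,255,255,255]}}

```text
clock: 5.25
tcp_pos: [0.5421, 0.0223, 0.2802]
orientation: [3.006, -0.895, -0.01]
contact_force: [0.7, -0.8, -0.4]
grip_width: 0.0
```

```bash
python3 - 2>/dev/null <<'E'
from plan import *
go(v2w(0,-232),.275,np.radians(-33.2))
E
```

```text
now [0.5421 0.0223 0.2802] valve [  3.9 -25.5] ang -33.16 F [ 0.7 -0.8 -0.4] t 5.25 q [ 0.1   0.44 -0.32  1.96  0.19  0.78 -0.91]
dp total /0.12: [1.007 1.395 0.048]  twist total/120: [0.0032 0.0022 0.0004]
dp in target frame: [1.008 1.395 0.043]
```

Call:
{"op": "apply_moves", "data": {"dp": [[0.17,0.23,0.01],[0.17,0.23,0.01],[0.17,0.23,0.01],[0.17,0.23,0.01],[0.17,0.23,0.01],[0.16,0.23,0],[0,0,0],[0,0,0],[0,0,0],[0,0,0],[0,0,0],[0,0,0]], "twist": [[0.003,0.002,0],[0,0,0],[0,0,0],[0,0,0],[0,0,0],[0,0,0],[0,0,-0.062],[0,0,-0.062],[0,0,-0.062],[0,0,-0.062],[0,0,-0.062],[0,0,0]], "jaw": [255,255,255,255,255,255,255,255,255,255,255,255]}}

```text
clock: 6.45
tcp_pos: [0.5525, -0.1976, 0.292]
orientation: [3.133, 0.141, 0.042]
contact_force: [0.7, 0.9, 0.1]
grip_width: -0.0
```

```bash
python3 - 2>/dev/null <<'E'
from plan import *
from meas import *
go(v2w(0,-222),.213,YAW)
for n in("scene","top"):
    f=r.grab_frame(n); np.savez(n+"5.npz",**f); c=f["color"][:,:,::-1]
    try: meas(f)
    except Exception as e: print(e)
    b=c[180:280,240:400] if n=="scene" else c[140:240,250:410]
    cv2.imwrite(f"pics/{n}5.png",cv2.resize(b,None,fx=4,fy=4,interpolation=cv2.INTER_CUBIC))
E
```

```text
now [ 0.5525 -0.1976  0.292 ] valve [-1.000e-01 -2.456e+02] ang 5.17 F [0.7 0.9 0.1] t 6.45 q [ 0.57  0.49 -0.44  1.86  0.28  0.82  0.09]
dp total /0.12: [-0.012 -0.201  0.657]  twist total/120: [ 0.0029 -0.0128  0.0118]
dp in target frame: [ 0.001 -0.197  0.659]
flange [534.2 123.9 535.4 123.9]
disc [539.1  47.2 540.4  45.6]
peg [565.7  48.8  72.4  23. ]
slot [-84.7 528.5  42.4  60. ]
plate [ 554.5 -143.8   61.6  532.3 -148.4   54.3  570.3 -138.8   65.5]
flange [530.9 124.8 530.8 124.9]
disc [535.4  48.7 533.7  49.4]
peg [561.1  50.7  73.6  15. ]
slot [-86.  538.2  49.6 102. ]
plate [ 546.8 -142.5   62.9  531.1 -147.    57.1  564.3 -138.1   69.5]
```

View pics/scene5.png

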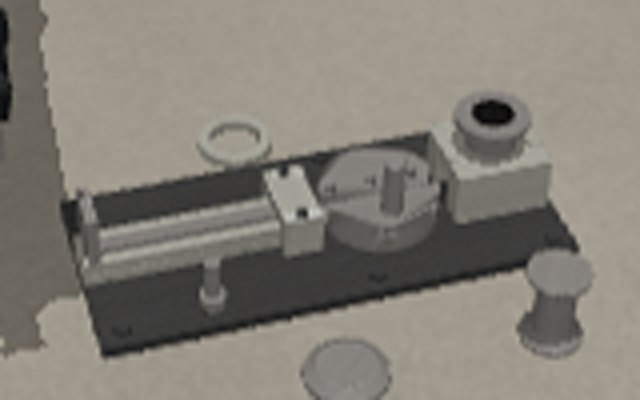

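View pics/top5.png

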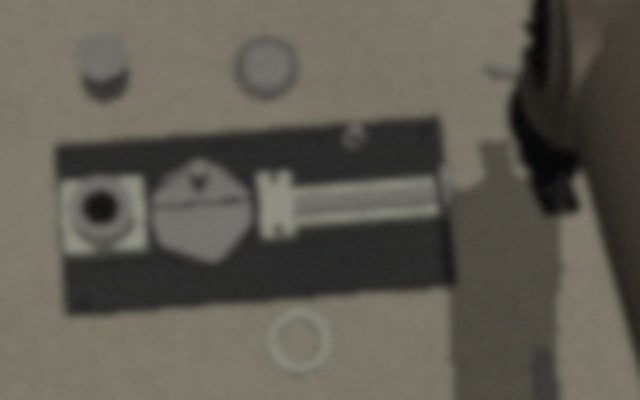

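The slot is now at about 94° in the world, against 93.75° wanted. Both views put the peg direction at 3.4 to 4.9°, so the disc is aligned to within about 0.03 rad. Next I go down behind the push plate, which is at (445,185) in the top crop.

Call:
{"op": "apply_moves", "data": {"dp": [[0,-0.07,0.15],[0,-0.06,0.16],[0,-0.06,0.17],[0,0,0.17],[0,0,0]], "twist": [[0.003,-0.012,0.011],[0,0,0],[0,0,0],[0,0,0],[0,0,0]], "jaw": [255,255,255,255,255]}}

```text
clock: 7.05
tcp_pos: [0.5522, -0.1749, 0.2146]
orientation: [3.139, 0.069, 0.009]
contact_force: [-0.7, -0.1, -0.2]
grip_width: -0.0001
```

```bash
python3 - 2>/dev/null <<'E'
from plan import *
go(v2w(0,-222),.213,YAW)
go(v2w(0,-90),.213,YAW)
E
```

```text
now [ 0.5522 -0.1749  0.2146] valve [   1.1 -223. ] ang 2.53 F [-0.7 -0.1 -0.2] t 7.05 q [ 0.49  0.59 -0.38  1.91  0.33  0.7  -0.04]
dp total /0.12: [-0.01  -0.008  0.013]  twist total/120: [ 0.0011 -0.0027 -0.0101]
dp in target frame: [-0.009 -0.008  0.013]
now [ 0.5522 -0.1749  0.2146] valve [   1.1 -223. ] ang 2.53 F [-0.7 -0.1 -0.2] t 7.05 q [ 0.49  0.59 -0.38  1.91  0.33  0.7  -0.04]
dp total /0.12: [-0.033 -1.108  0.01 ]  twist total/120: [ 0.0011 -0.0027 -0.0101]
dp in target frame: [-0.009 -1.108  0.013]
```

Call:
{"op": "apply_moves", "data": {"dp": [[-0.005,-0.042,0.01],[-0.004,-0.042,0],[0,-0.042,0],[0,-0.042,0],[0,-0.042,0],[0,-0.042,0],[0,-0.042,0],[0,-0.042,0],[0,0,0]], "twist": [[0.001,-0.002,-0.01],[0,0,0],[0,0,0],[0,0,0],[0,0,0],[0,0,0],[0,0,0],[0,0,0],[0,0,0]], "jaw": [255,255,255,255,255,255,255,255,255]}}

```text
clock: 7.95
tcp_pos: [0.5498, -0.1316, 0.2178]
orientation: [3.138, 0.098, 0.011]
contact_force: [0.1, 0.2, -0.3]
grip_width: -0.0
```

```bash
python3 - 2>/dev/null <<'E'
from plan import *
from meas import *
go(v2w(0,-90),.213,YAW)
for n in("scene",):
    f=r.grab_frame(n); np.savez(n+"6.npz",**f); c=f["color"][:,:,::-1]
    try: meas(f)
    except Exception as e: print(e)
    b=c[180:280,240:400] if n=="scene" else c[140:240,250:410]
    cv2.imwrite(f"pics/{n}6.png",cv2.resize(b,None,fx=4,fy=4,interpolation=cv2.INTER_CUBIC))
E
```

```text
now [ 0.5498 -0.1316  0.2178] valve [   1.6 -179.6] ang 3.59 F [ 0.1  0.2 -0.3] t 7.95 q [ 0.43  0.57 -0.39  1.94  0.34  0.68 -0.11]
dp total /0.12: [-0.015 -0.746  0.038]  twist total/120: [ 0.0012 -0.0032 -0.0013]
dp in target frame: [-0.013 -0.746  0.04 ]
flange [534.6 124.2 535.6 123.6]
disc [539.   45.7 541.1  45.2]
peg [566.3  48.5  72.3  25. ]
slot [-86.2 528.9  43.4  56. ]
plate [ 562.8 -128.1   62.   552.4 -143.2   54.4  567.9 -114.2   69.7]
```

View pics/scene6.png

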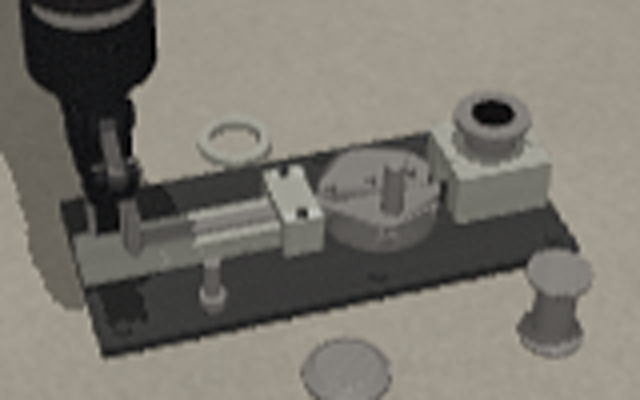

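The bar slides (plate at (130,225) in the crop), and its nose is already entering the slot at the disc's rim. I'll carry on.

Call:
{"op": "apply_moves", "data": {"dp": [[-0.005,-0.042,0.01],[-0.003,-0.042,0.01],[-0.002,-0.042,0.008],[-0.002,-0.042,0.008],[-0.002,-0.042,0.006],[-0.002,-0.042,0.006],[-0.002,-0.042,0.006],[-0.002,-0.042,0.006],[-0.002,-0.042,0.006],[-0.002,-0.042,0.006],[0,0,0]], "twist": [[0.001,-0.003,-0.001],[0,0,0],[0,0,0],[0,0,0],[0,0,0],[0,0,0],[0,0,0],[0,0,0],[0,0,0],[0,0,0],[0,0,0]], "jaw": [255,255,255,255,255,255,255,255,255,255,255]}}

```text
clock: 9.1
tcp_pos: [0.5437, -0.0784, 0.2086]
orientation: [3.138, 0.1, 0.002]
contact_force: [0.2, 0.5, 0.1]
grip_width: -0.0
```

```bash
python3 - 2>/dev/null <<'E'
from plan import *
go(v2w(0,-90),.214,YAW)
E
```

```text
now [ 0.5437 -0.0784  0.2086] valve [  -1.1 -126.1] ang 3.64 F [0.2 0.5 0.1] t 9.1 q [ 0.34  0.57 -0.39  1.98  0.35  0.66 -0.21]
dp total /0.12: [ 0.008 -0.301 -0.045]  twist total/120: [ 0.0008 -0.0005 -0.0009]
dp in target frame: [ 0.009 -0.301 -0.045]
```

Call:
{"op": "apply_moves", "data": {"dp": [[0.004,-0.042,-0.02],[0.002,-0.042,-0.015],[0,-0.042,0],[0,-0.042,0],[0,-0.042,0],[0,-0.03,0],[0,0,0]], "twist": [[0,0,0],[0,0,0],[0,0,0],[0,0,0],[0,0,0],[0,0,0],[0,0,0]], "jaw": [255,255,255,255,255,255,255]}}

```text
clock: 9.8
tcp_pos: [0.5419, -0.0464, 0.2127]
orientation: [3.139, 0.101, -0.001]
contact_force: [0.4, 0.3, 0.5]
grip_width: 0.0001
```

```bash
python3 - 2>/dev/null <<'E'
from plan import *
from meas import *
go(v2w(0,-90),.214,YAW)
for n in("scene",):
    f=r.grab_frame(n); c=f["color"][:,:,::-1]
    b=c[180:280,240:400]
    cv2.imwrite(f"pics/{n}7.png",cv2.resize(b,None,fx=4,fy=4,interpolation=cv2.INTER_CUBIC))
E
```

```text
now [ 0.5419 -0.0464  0.2127] valve [ -0.8 -94. ] ang 3.68 F [0.4 0.3 0.5] t 9.8 q [ 0.28  0.56 -0.4   1.99  0.34  0.66 -0.27]
dp total /0.12: [ 0.007 -0.033 -0.011]  twist total/120: [ 0.0004  0.0002 -0.0006]
dp in target frame: [ 0.007 -0.033 -0.011]
```

View pics/scene7.png

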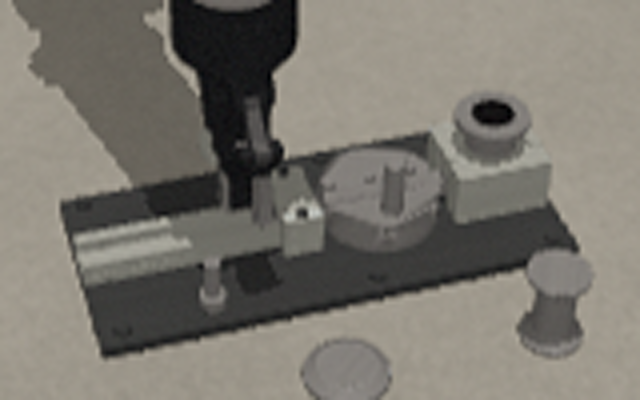

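The plate, at (263,200) in the crop, is a few millimetres short of the strap, at (285,200). I'll press on in small steps and watch the force.

Call:
{"op": "apply_moves", "data": {"dp": [[0.003,-0.02,-0.005],[0.002,-0.02,0],[0,-0.02,0]], "twist": [[0,0,0],[0,0,0],[0,0,0]], "jaw": [255,255,255]}}

```text
clock: 10.15
tcp_pos: [0.5421, -0.0411, 0.2132]
orientation: [3.137, 0.097, -0.001]
contact_force: [0.6, -8.8, -0.9]
grip_width: 0.0001
```

Call:
{"op": "apply_moves", "data": {"dp": [[0,-0.03,0],[0,-0.03,0]], "twist": [[0,0,0],[0,0,0]], "jaw": [255,255]}}

```text
clock: 10.35
tcp_pos: [0.5421, -0.0397, 0.2133]
orientation: [3.129, 0.088, -0.002]
contact_force: [0.5, -9.3, 0.2]
grip_width: 0.0
```

Call:
{"op": "apply_moves", "data": {"dp": [[0,-0.08,0],[0,-0.08,0],[0,-0.08,0]], "twist": [[0,0,0],[0,0,0],[0,0,0]], "jaw": [255,255,255]}}

```text
clock: 10.65
tcp_pos: [0.5421, -0.0346, 0.2135]
orientation: [3.097, 0.053, -0.005]
contact_force: [1.7, -22.9, 3.6]
grip_width: 0.0001
```

```bash
python3 - 2>/dev/null <<'E'
from plan import *
from meas import *
go(v2w(0,-90),.214,YAW)
for n in("scene",):
    f=r.grab_frame(n); c=f["color"][:,:,::-1]
    b=c[200:260,280:370]
    cv2.imwrite(f"pics/{n}8.png",cv2.resize(b,None,fx=7,fy=7,interpolation=cv2.INTER_CUBIC))
E
```

```text
now [ 0.5421 -0.0346  0.2135] valve [  0.2 -82.3] ang 1.94 F [  1.7 -22.9   3.6] t 10.65 q [ 0.22  0.55 -0.36  1.99  0.37  0.67 -0.35]
dp total /0.12: [ 0.     0.065 -0.002]  twist total/120: [ 0.0209  0.0023 -0.0151]
dp in target frame: [-0.002  0.065 -0.004]
```

View pics/scene8.png

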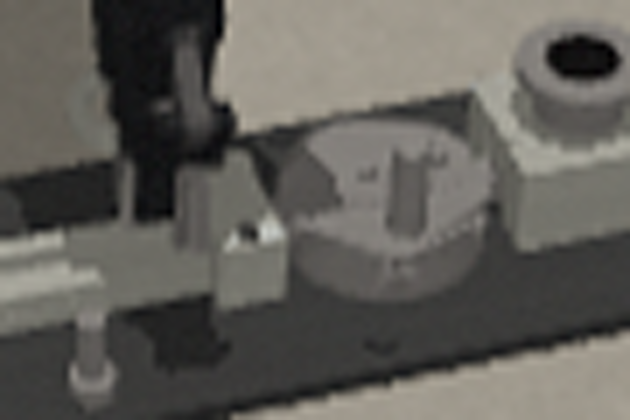

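At 23 N the bar no longer moves. The plate, at (195,205), touches the strap, at (225,205). Backing off along the push line, then up.

Call:
{"op": "apply_moves", "data": {"dp": [[0,0.1,0],[0,0.15,0],[0,0.1,-0.1],[0,0,-0.3],[0,0,-0.3],[0,0.3,-0.2],[0,0.35,-0.2],[0,0.35,0],[0,0.35,0],[0,0.35,0],[0,0.35,0],[0,0,0]], "twist": [[0,0,0],[0.02,0.002,-0.015],[0,0,0],[0,0,0],[0,0,0],[0,0,0],[0,0,0],[0,0,0],[0,0,0],[0,0,0],[0,0,0],[0,0,0]], "jaw": [255,255,255,255,255,255,255,255,255,255,255,255]}}

```text
clock: 11.9
tcp_pos: [0.5613, -0.333, 0.3541]
orientation: [3.138, 0.109, 0.007]
contact_force: [-0.5, -0.4, -0.5]
grip_width: 0.0
```

```bash
python3 - 2>/dev/null <<'E'
from plan import *
from meas import *
go(v2w(0,-90),.214,YAW)
ims=[]
for n in("scene","top"):
    f=r.grab_frame(n); c=f["color"][:,:,::-1]
    m=meas(f)
    P=cloud(f)*1000; V=np.array([w2v(p/1000) for p in P.reshape(-1,3)]); Z=P.reshape(-1,3)[:,2]
    q=(Z>50)&(Z<72)&(abs(V[:,0])<20)&(V[:,1]>-200)&(V[:,1]<-40); print("plate valve y",V[q].min(0),V[q].max(0),V[q].mean(0),q.sum())
    q=(Z>36)&(Z<46)&(abs(V[:,0])<20)&(V[:,1]>-90)&(V[:,1]<-35); print("strap y",np.percentile(V[q],[2,98],axis=0))
    # slot height profile along the centreline
    for lo in range(-40,60,10):
        q=(abs(V[:,0])<4)&(V[:,1]>lo)&(V[:,1]<lo+10); print(lo,np.median(Z[q]).round(0),end="; ")
    print()
    b=c[190:270,240:400] if n=="scene" else c[150:230,250:410]
    ims.append(cv2.resize(b,None,fx=5,fy=3.7*1,interpolation=cv2.INTER_CUBIC) if 0 else cv2.resize(b,(600,300),interpolation=cv2.INTER_CUBIC))
cv2.imwrite("pics/end.png",np.vstack(ims))
E
```

```text
now [ 0.5613 -0.333   0.3541] valve [-2.000e-01 -3.813e+02] ang 3.97 F [-0.5 -0.4 -0.5] t 11.9 q [ 0.72  0.52 -0.38  1.64  0.22  1.02  0.33]
dp total /0.12: [ 0.006 -2.43   1.163]  twist total/120: [ 0.0008 -0.002   0.0018]
dp in target frame: [ 1.000e-03 -2.427e+00  1.167e+00]
flange [534.5 124.1 535.9 123.5]
disc [539.3  47.2 541.2  45. ]
peg [565.9  48.6  72.5  23. ]
plate valve y [-16.76246045 -80.1543545 ] [ 19.48910892 -72.45175595] [  3.75780331 -77.05722122] 53
strap y [[-18.05592297 -80.35331028]
 [ 18.95040931 -46.93914705]]
-40 29.0; -30 28.0; -20 29.0; -10 29.0; 0 29.0; 10 27.0; 20 28.0; 30 29.0; 40 43.0; 50 72.0; 
flange [530.4 124.8 530.4 124.9]
disc [534.8  47.2 533.6  47.5]
peg [561.   50.3  75.5  14. ]
slot [-87.1 544.4  46.3  29. ]
plate valve y [-19.2583418  -78.84183426] [ 13.51087435 -70.96478909] [ -4.75383456 -74.72343935] 32
strap y [[-19.1118761  -70.39344968]
 [ 19.21907592 -45.90721102]]
-40 32.0; -30 30.0; -20 30.0; -10 31.0; 0 31.0; 10 29.0; 20 31.0; 30 30.0; 40 50.0; 50 75.0;
```

View pics/end.png

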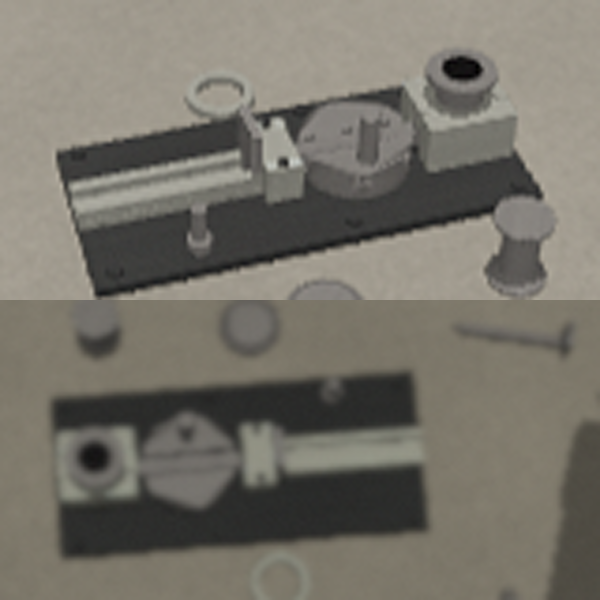

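The plate spans y = -80 to -72 in the valve frame, against the strap. The bar fills the slot at about 31 mm height right up to the valve mouth. The loose parts look unmoved and the hand is clear.

```bash
python3 -c "
from bench import r
print(r.hand_in())"
```

```text
the job is handed in; nothing more can be done
None
```

The gate valve is shut, and I handed the job in at about 12 s on the robot's clock. The hand-in reported no verdict.

**What I did:** With the jaws shut, I pushed the peg in a straight line, turning the disc from about 1.86 rad to about 3.14 rad. I then pressed the bar's plate along +y until it stopped at about 23 N, and backed the hand off to clear.

**Last checks:**
- **Disc:** before the bar went in, the slot lay at about 94° in the world, against 93.75° wanted. The two cameras put the peg direction at 3.4° and 4.9°, so they differ by about 1.5°.
- **Bar:** the plate measured y ≈ -80 to -72 mm in the scene view and -79 to -71 mm in the top view, against the strap. The slot is filled to about 30 mm height all the way to the valve mouth.
- **Surroundings:** the loose parts I could see around the valve looked unmoved. I judged that by eye and did not measure them.
- **Hand:** it ended about 0.3 m behind the bar, with no contact force.

One disagreement remained: the two cameras differ by about 3–4 mm in x. I averaged the two views.

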